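# Batch canopy-frame couplers with the tipping pan

## Task

Make up one batch of canopy-frame couplers: load every orange coupler on the bench into the aluminium tipping pan, and once they are all in it swing the pan's red-handled lever right over so that the whole batch tips into the clear box below, then bring the pan back level; if a coupler misses the box, put it in. When the whole batch is in the box and the pan is level, count it by pressing the tally counter's red plunger right down to its stop and letting it come back up. Leave the other things on the bench where they are.

Things in the scene. Friction and masses are not known exactly. Their poses are not given: they have to be found in the camera images.
- coupler0: An orange straight tube coupler with black square stub ends, lying on the bench; some couplers may be absent. Orange sleeve 56 long x 34 x 34 mm in the middle, black stubs 24 x 24 mm, 100 mm long overall along its x axis, about 90 g. Origin: centre of the underside; z up through it, centre of the coupler 17 mm above the origin along its z.
- coupler1: An orange straight tube coupler with black square stub ends, lying on the bench; some couplers may be absent. Orange sleeve 56 long x 34 x 34 mm in the middle, black stubs 24 x 24 mm, 100 mm long overall along its x axis, about 90 g. Origin: centre of the underside; z up through it, centre of the coupler 17 mm above the origin along its z.
- coupler2: An orange straight tube coupler with black square stub ends, lying on the bench; some couplers may be absent. Orange sleeve 56 long x 34 x 34 mm in the middle, black stubs 24 x 24 mm, 100 mm long overall along its x axis, about 90 g. Origin: centre of the underside; z up through it, centre of the coupler 17 mm above the origin along its z.
- coupler3: An orange straight tube coupler with black square stub ends, lying on the bench; some couplers may be absent. Orange sleeve 56 long x 34 x 34 mm in the middle, black stubs 24 x 24 mm, 100 mm long overall along its x axis, about 90 g. Origin: centre of the underside; z up through it, centre of the coupler 17 mm above the origin along its z.
- coupler4: An orange straight tube coupler with black square stub ends, lying on the bench; some couplers may be absent. Orange sleeve 56 long x 34 x 34 mm in the middle, black stubs 24 x 24 mm, 100 mm long overall along its x axis, about 90 g. Origin: centre of the underside; z up through it, centre of the coupler 17 mm above the origin along its z.
- stand: Tipping stand (fixed): steel base board 250 (x) x 365 mm (y -100 to +265) x 8 mm; two green uprights 197 mm tall at x = +-117 mm, 12 mm thick (x), 50 mm wide (y), carry the pan between them. Origin on the bench under the pivot axis, z up. The pivot axis runs along x, 185 mm up; the pan tips towards +y; the lever is at the -x end.
- pan (a joint): Tip angle of the pan (rad): 0 level on its stop, growing as it tips towards the stand's +y, 1.85 at the far stop. Couplers slide out beyond about 1 rad. When let go its weight brings it back level from below about 1.2 rad; fully tipped it stays over until brought back. Turning it takes up to about 1 N m (8 N at the handle).
- pan_floor (a point): Point on the inner floor of the open aluminium pan, 85 mm behind (-y) the pivot axis and 30 mm below it (155 mm up when level); axes turn with the pan, as the stand's when level. From here: inside x +-90 mm, flat floor y -80 to +85, then a spout plate rising at 29 deg to a lip at y +175, z +50; side and back walls 60 mm tall, 4 mm thick.
- lever_grip (a point): Point on the red lever handle: a bar 16 mm thick, parallel to the pivot axis, sticking out to the stand's -x from a flat crank arm; free bar 36 mm from here towards the arm, 31 mm to its end. It circles the pivot at 115 mm radius with the pan: when level it leans 0.95 rad from vertical to the stand's -y, goes over the top as the pan tips, ends 0.9 rad to +y.
- pivot (a point): Point on the pivot axis beside lever_grip (175 mm from the middle of the stand towards its -x, 185 mm above the bench): centre of the handle's circle.
- box: Clear plastic open storage box with a blue rim, fixed on the stand's base board under the pan's spout: 206 mm (x) x 310 mm (y) x 100 mm tall, walls and floor 4 mm. Origin: centre of its underside, 8 mm above the bench; axes as the stand's.
- counter: Grey tally counter, fixed on the bench, 70 x 70 x 50 mm; origin: centre of its underside.
- plunger (a joint): How far the counter's plunger is pressed (m): 0 up, 0.018 at its stop. A spring pushes it up: about 2 N at the start, 8.4 N at the stop.
- plunger_top (a point): Centre of the top face of the red plunger head (38 mm across, 10 mm thick), 86 mm above the bench when up; it is pressed straight down.
- tape_roll: Roll of blue tape lying flat, 64 mm across, 24 mm tall, to be left alone; origin: centre of its underside.
- tape_measure: Yellow tape measure, 66 x 34 x 62 mm tall, to be left alone; origin: centre of its underside.
- tumbler: Green tumbler, 78 mm across, 155 mm tall, to be left alone; origin: centre of its underside.
- spray_can: Blue can, 60 mm across, 170 mm tall, to be left alone; origin: centre of its underside.
Mind the look-alikes: they are no part of the job. What is shaped like the coupler2 but pink or purple is not meant.

How it is judged:
On the way, in this order (a step that is already met when the one before it is completed fails the run):
1. every coupler lies in the level pan (x of coupler0 in the frame of pan_floor between -0.092 and 0.092 m and y of coupler0 in the frame of pan_floor between -0.085 and 0.18 m and z of coupler0 in the frame of pan_floor between -0.01 and 0.095 m and x of coupler1 in the frame of pan_floor between -0.092 and 0.092 m and y of coupler1 in the frame of pan_floor between -0.085 and 0.18 m and z of coupler1 in the frame of pan_floor between -0.01 and 0.095 m and x of coupler2 in the frame of pan_floor between -0.092 and 0.092 m and y of coupler2 in the frame of pan_floor between -0.085 and 0.18 m and z of coupler2 in the frame of pan_floor between -0.01 and 0.095 m and x of coupler3 in the frame of pan_floor between -0.092 and 0.092 m and y of coupler3 in the frame of pan_floor between -0.085 and 0.18 m and z of coupler3 in the frame of pan_floor between -0.01 and 0.095 m and x of coupler4 in the frame of pan_floor between -0.092 and 0.092 m and y of coupler4 in the frame of pan_floor between -0.085 and 0.18 m and z of coupler4 in the frame of pan_floor between -0.01 and 0.095 m and value of joint pan below 0.12 rad), for 0.2 s.
2. the lever is swung over: the pan is tipped beyond 1.5 rad (value of joint pan above 1.5 rad), for 0.1 s.
3. the pan is level again and every coupler is in the clear box (x of coupler0 in the frame of box between -0.102 and 0.102 m and y of coupler0 in the frame of box between -0.154 and 0.154 m and z of coupler0 in the frame of box between -0.005 and 0.125 m and x of coupler1 in the frame of box between -0.102 and 0.102 m and y of coupler1 in the frame of box between -0.154 and 0.154 m and z of coupler1 in the frame of box between -0.005 and 0.125 m and x of coupler2 in the frame of box between -0.102 and 0.102 m and y of coupler2 in the frame of box between -0.154 and 0.154 m and z of coupler2 in the frame of box between -0.005 and 0.125 m and x of coupler3 in the frame of box between -0.102 and 0.102 m and y of coupler3 in the frame of box between -0.154 and 0.154 m and z of coupler3 in the frame of box between -0.005 and 0.125 m and x of coupler4 in the frame of box between -0.102 and 0.102 m and y of coupler4 in the frame of box between -0.154 and 0.154 m and z of coupler4 in the frame of box between -0.005 and 0.125 m and value of joint pan below 0.12 rad), for 0.2 s.
4. the counter's plunger is pressed to its stop (within 2 mm) (value of joint plunger above 0.016 m), for 0.05 s.
At the end, for the whole second after the job is handed in: Every coupler present lies in the clear box (its origin within the box's walls and at most 125 mm above its underside, so heaped couplers count), the pan is level (below 0.12 rad) and the plunger is back up (less than 3 mm down) (all of step 3 and value of joint plunger below 0.003 m); the robot touches nothing.
It fails at once if a bystander is moved more than 8 cm or the tumbler or can is knocked over (distance of any of tape_roll, tape_measure, tumbler, spray_can from where it was at the start of the episode above 0.08 m or angle between any of tumbler, spray_can's own z axis and vertical above 0.6 rad).
Of coupler0, coupler1, coupler2, coupler3, coupler4 only 3 to 5 are there at a start; the rules pass over those that are not, and their reading is None.
At some moment in a run one of coupler0, coupler1, coupler2, coupler3, coupler4 may be knocked a few centimetres aside while the robot is not near it.
Once in a run the grip may slacken for a moment while it holds something.
It also fails if it takes over 210 s, if anything falls off the work surface, if the arm or the gripper's body presses on something with over 40 N, if the wrist force passes 120 N, or if a joint passes its speed limit or range.

## Robot

A 6-joint arm with a two-finger parallel gripper is mounted at the origin on the work surface. World frame = base frame: x ahead of the robot, y to its left, z up, the work surface at z = 0. Lengths are in m, angles in rad, forces in N, time in s.
With the tool pointing down it reaches from about 0.35 to 0.95 m from the base axis. Payload 17.4 kg.
Tool frame: the origin (TCP) lies between the finger pads; the fingertips stand 22 mm ahead of it and the grasp point (between the pads) lies 3 mm ahead of it; z points along the fingers, y is the line along which they close (so a half turn about z gives the same grasp; the last joint's range is limited). The gripper opens to 93 mm and grips with 3 to 60 N. Pads are 15 mm wide; open, the fingers measure 128 mm over their backs; the gripper's body (75 mm by 188 mm) begins 65 mm behind the grasp point.
Start: joints at [-0.038, 0.116, 1.442, -0, 1.584, -0.038], TCP at [0.675, -0, 0.241] pointing down, gripper open.
Joint ranges: [-2.83, 2.83], [-0.83, 2.19], [0.07, 2.5], [-1.14, 4.28], [0.01, 3], [-2.97, 2.97]. Speed limits (rad/s): [1.89, 1.89, 2.22, 3.14, 3.14, 3.14].

## Interface

Orientations are given as a unit quaternion [w, x, y, z].
In Python, from rig import status, viewer, job gives the robot as it stands.
- The arm moves only by the tool arm_command, never from a script. Its argument "deltas" is a list of rows, each an object with "dp": the shift along the tool's x, y, z normalised to -1 to 1, where 1 is 0.2 m, a list of three; "roll": the turn about the tool's z normalised to -1 to 1, where 1 is 30 degrees; "hand": the closure in counts, from 0 (fully open) to 255 (shut). In form: [{"dp": [dx, dy, dz], "roll": roll, "hand": hand}, ...]. A call has 1 to 8 rows; each row is the pose to reach, as a shift and turn from the pose commanded when the call began, along the tool's axes at that moment; what a row does not reach only later rows make up. A row lasts 1/12 s, in which the tool goes at most 41.7 mm and 7.16 degrees, less where a joint would pass 70% of its speed; a pose out of reach is approached as far as the arm can. A call with a number of a shift or a turn outside -1 to 1 is refused whole. A call with a gripper value outside its range is refused whole. The fingers move at their own pace and stop on an object; the grip force is fixed at half the most. Time passes only in rows, so rows that repeat a pose let the fingers close. It gives the time, the measured TCP pose, the force, the opening and the grip force at its end, in the units of the state.
- status.get_state(): the state, without advancing time (a new reading comes with each control period).
- viewer.snapshot(name): name is "scene" or "side" or "wrist"; returns the picture (420x560x3 uint8, red, green, blue); there is no depth.
- viewer.calibration(name): a dict with "K" (3x3 intrinsics, pixels), "R" (3x3) and "t" (3): a world point X has camera coordinates R X + t; the wrist camera has in their place "T_tool_cam" (4x4, takes a point from camera to tool coordinates, whose origin is the TCP and whose axes are the flange's). Camera axes: x right, y down, z forward; pixel columns grow to the right and rows downward; lengths in m; the calibration is good to about 2 mm. A picture is of the moment at which its call begins: read the wrist's pose just before it. calibration takes no time and is no camera call.
- job.job_done(): hands the job in; it is judged then, once.
The state is a dict: "time": time; "qpos": joint angles; "qd": joint speeds; "joint_efforts": joint torques, N m; "tcp_pos": TCP position; "orientation": TCP orientation; "contact_force": force on the tool from outside, world axes, zero at the start; "ft_torque": the same for the moment, N m; "gripper_width": finger opening in m; "gripper_force": force on a finger pad.
Only numpy, scipy, OpenCV 4.12 (cv2) and the standard library are available. Lean on these libraries where they do the work, as an engineer would, in place of code of your own. Each camera call takes 0.05 s, during which the arm holds its last target. There are 200 camera calls.

## Working session

There is one attempt and no reset: what is moved stays moved. The work goes in short steps, Python scripts to look and compute and a tool call to move; the robot and the scene stay as the last step left them, time stands still between calls to the robot, and variables do not carry over. Pictures are saved under pics/ and viewed, at most 14 in all, crops included, and the job is handed in when it is done.

Besides the shell and the picture viewer there is one more tool, called after "Request:" as a command line: name --argument value ..., lists and objects as JSON in quotes. arm_command: Moves the arm, as the interface text tells. Scaled input: -1 to 1 covers 0.2 m each way for a shift and 30 degrees each way for a turn. Its arguments: {"type":"object","properties":{"deltas":{"type":"array"}},"required":["deltas"]}

```bash
mkdir -p pics
cat > h.py <<'E'
import numpy as np, cv2
from rig import status, viewer, job
def snap(n,f):
    im=viewer.snapshot(n); cv2.imwrite(f'pics/{f}.png',cv2.cvtColor(im,cv2.COLOR_RGB2BGR)); return im
E
python3 - <<'E'
from h import *
s=status.get_state(); print({k:np.round(v,3) for k,v in s.items()})
a=snap('scene','scene0');b=snap('side','side0')
for n in('scene','side'):
    c=viewer.calibration(n);print(n,np.round(c['K'],1).tolist(),np.round(c['R'],4).tolist(),np.round(c['t'],4).tolist())
print(viewer.calibration('wrist'))
E
```

```text
{'time': np.float64(0.0), 'qpos': array([-0.038,  0.116,  1.442,  0.   ,  1.584, -0.038]), 'qd': array([ 0.001,  0.001, -0.001, -0.002,  0.001, -0.   ]), 'joint_efforts': array([-2.0000e-03, -7.2127e+01, -6.2261e+01,  7.8000e-02,  2.4000e-02,
       -0.0000e+00]), 'tcp_pos': array([0.675, 0.   , 0.24 ]), 'orientation': array([-0.   ,  0.707,  0.707, -0.   ]), 'contact_force': array([-0.325, -0.233,  0.319]), 'ft_torque': array([ 0.018,  0.036, -0.011]), 'gripper_force': np.float64(0.0), 'gripper_width': np.float64(0.093)}
scene [[510.8, 0.0, 276.1], [0.0, 510.8, 211.0], [0.0, 0.0, 1.0]] [[0.6864, 0.7273, -0.0003], [0.4271, -0.4035, -0.8092], [-0.5886, 0.5552, -0.5876]] [-0.3358, -0.0699, 1.9352]
side [[476.4, 0.0, 281.6], [0.0, 476.4, 209.0], [0.0, 0.0, 1.0]] [[0.8232, -0.5678, -0.004], [-0.3493, -0.5008, -0.792], [0.4477, 0.6533, -0.6105]] [-0.4088, 0.2819, 1.317]
{'K': array([[305.73460365,   0.        , 281.64132144],
       [  0.        , 305.73460365, 209.18502375],
       [  0.        ,   0.        ,   1.        ]]), 'T_tool_cam': array([[-1.40200815e-04, -9.60085858e-01, -2.79705426e-01,
         7.82016602e-02],
       [ 9.99999990e-01, -1.25639767e-04, -6.99873805e-05,
        -7.26511108e-05],
       [ 3.20517696e-05, -2.79705433e-01,  9.60085866e-01,
        -1.43910527e-01],
       [ 0.00000000e+00,  0.00000000e+00,  0.00000000e+00,
         1.00000000e+00]])}
```

View pics/scene0.png

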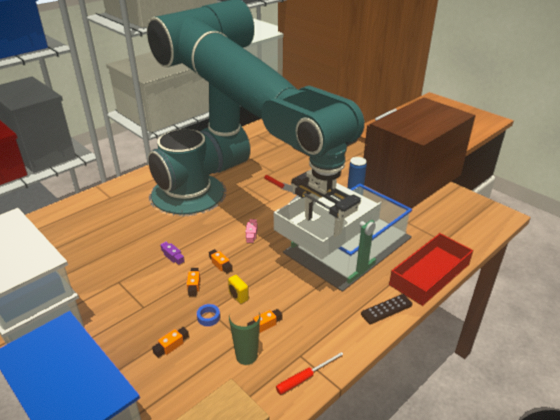

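View pics/side0.png

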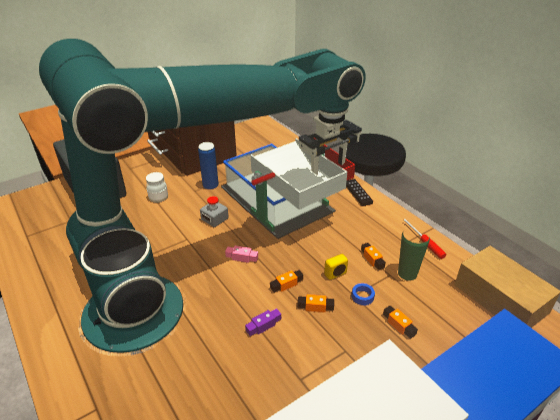

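```bash
cat >> h.py <<'E'
C={n:viewer.calibration(n) for n in('scene','side')}
def ray(n,uv):
    c=C[n]; d=np.linalg.inv(c['K'])@[uv[0],uv[1],1]; R=c['R']; o=-R.T@c['t']; d=R.T@d; return o,d/np.linalg.norm(d)
def inter(rs):
    A=sum(np.eye(3)-np.outer(d,d) for o,d in rs); b=sum((np.eye(3)-np.outer(d,d))@o for o,d in rs)
    p=np.linalg.solve(A,b); return p,[np.linalg.norm(np.cross(p-o,d)) for o,d in rs]
def tri(u,v): return inter([ray('scene',u),ray('side',v)])
def onz(n,uv,z):
    o,d=ray(n,uv); return o+d*(z-o[2])/d[2]
def proj(n,X):
    c=C[n]; p=c['K']@(c['R']@np.asarray(X)+c['t']); return p[:2]/p[2]
def orange(im,lo=8,hi=19):
    h=cv2.cvtColor(im,cv2.COLOR_RGB2HSV); m=cv2.inRange(h,(lo,200,130),(hi,255,255))
    n,l,st,ce=cv2.connectedComponentsWithStats(m)
    return [(np.round(ce[i],1).tolist(),int(st[i,4]),np.round(cv2.minAreaRect(np.argwhere(l==i)[:,::-1].astype(np.float32))[2])) for i in range(1,n) if st[i,4]>25]
E
python3 - <<'E'
from h import *
a=cv2.imread('pics/scene0.png');b=cv2.imread('pics/side0.png')
for i in(a,b): print(orange(cv2.cvtColor(i,cv2.COLOR_BGR2RGB)))
A=cv2.resize(a[150:290,255:420],None,fx=3.5,fy=3.5,interpolation=2);B=cv2.resize(b[130:240,190:350],None,fx=3.5,fy=3.5,interpolation=2)
cv2.imwrite('pics/sA.png',A);cv2.imwrite('pics/sB.png',B)
E
```

```text
[([218.5, 259.8], 167, np.float64(38.0)), ([193.3, 278.9], 146, np.float64(90.0)), ([267.0, 320.4], 233, np.float64(90.0)), ([171.1, 341.2], 319, np.float64(56.0))]
[([371.4, 254.6], 211, np.float64(45.0)), ([287.1, 280.2], 262, np.float64(68.0)), ([315.6, 303.0], 318, np.float64(4.0)), ([398.7, 320.4], 320, np.float64(40.0))]
```

View pics/sA.png

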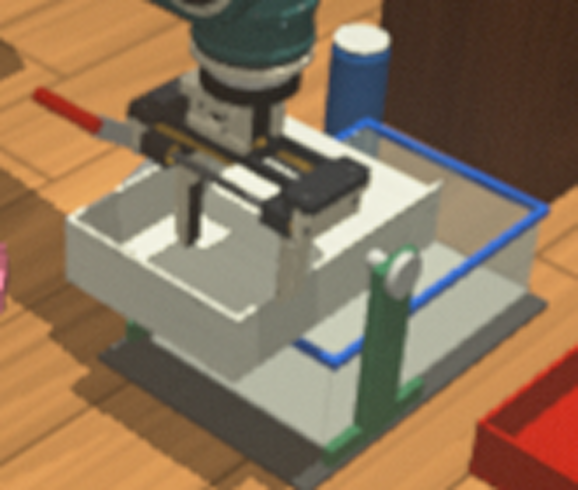

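View pics/sB.png

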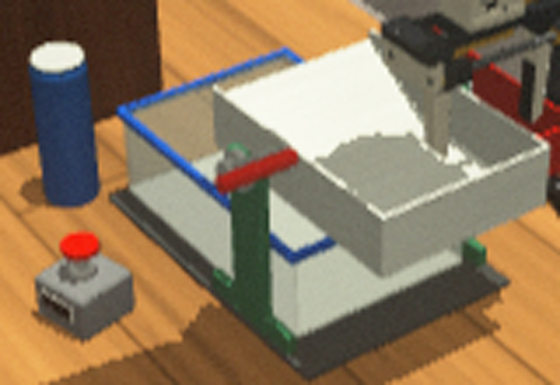

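```bash
cat > fit.py <<'E'
from h import *
from scipy.optimize import least_squares
S=lambda u,v:('scene',(u/3.5+255,v/3.5+150)); D=lambda u,v:('side',(u/3.5+190,v/3.5+130))
ob=[(S(300,487),(.125,-.1,.008)),(S(102,355),(-.125,-.1,.008)),(S(545,303),(.125,.265,.008)),(D(112,198),(-.125,.265,.008)),(D(305,373),(-.125,-.1,.008)),(D(508,282),(.125,-.1,.008)),
(S(67,217),(-.094,-.169,.215)),(S(243,318),(.094,-.169,.215)),(D(383,215),(-.094,-.169,.215)),(D(547,145),(.094,-.169,.215))]
def W(p,l):
    c,s=np.cos(p[2]),np.sin(p[2]); return np.array([p[0]+c*l[0]-s*l[1],p[1]+s*l[0]+c*l[1],l[2]])
best=min((least_squares(lambda p:np.concatenate([proj(n,W(p,l))-uv for (n,uv),l in ob]),[.65,0,y],loss='soft_l1') for y in(0,1.57,3.1,-1.57)),key=lambda r:r.cost)
p=best.x
if __name__=='__main__':
    print(p,best.cost); print(np.round(best.fun.reshape(-1,2),1).tolist())
    for x in(-.206,-.139):
        q=W(p,(x,-.0935,.252)); print('handle',q,(proj('scene',q)-[255,150])*3.5,(proj('side',q)-[190,130])*3.5)
    print('pivot',W(p,(-.175,0,.185)),'floor',W(p,(0,-.085,.155)))
    print('plunger',onz('side',(80/3.5+190,244/3.5+130),.086), 'can',onz('side',(65/3.5+190,195/3.5+130),0))
    for u,v in[((218.5,259.8),(287.1,280.2)),((193.3,278.9),(315.6,303)),((267,320.4),(371.4,254.6)),((171.1,341.2),(398.7,320.4))]: print(tri(u,v))
E
python3 fit.py
```

```text
[0.61923816 0.12466639 0.02107103] 7.8359672122948
[[2.0, 0.3], [-1.5, -1.2], [1.5, -1.4], [-0.9, -1.3], [0.5, 0.5], [0.8, -1.2], [-0.3, -0.7], [-1.3, -0.1], [-0.1, 0.5], [1.1, -0.3]]
handle [0.41525388 0.02684683 0.252     ] [38.00693218 90.47253229] [218.82025524 183.70384094]
handle [0.48223901 0.02825849 0.252     ] [ 92.4117089  120.34307414] [285.90340974 157.00020636]
pivot [0.44427701 0.12097923 0.185     ] floor [0.62102906 0.03968526 0.155     ]
plunger [0.37626225 0.22624781 0.086     ] can [0.45362127 0.42207659 0.        ]
(array([ 0.40307245, -0.16508604,  0.02181177]), [np.float64(0.0010889233573486159), np.float64(0.0010889233573486182)])
(array([ 0.41948316, -0.27543207,  0.0203104 ]), [np.float64(0.0018801813041958795), np.float64(0.0018801813041957498)])
(array([ 0.6844256 , -0.21803589,  0.01315432]), [np.float64(0.0008999249851989053), np.float64(0.0008999249851988265)])
(array([ 0.56580114, -0.45037579,  0.01561376]), [np.float64(0.0017114499959773467), np.float64(0.0017114499959772498)])
```

Request:
arm_command --deltas '[{"dp": [-0.5,-0.35,-0.4],"roll": 0,"hand": 0},{"dp": [-1,-0.7,-0.4],"roll": 0,"hand": 0},{"dp": [-1,-0.7,-0.4],"roll": 0,"hand": 0},{"dp": [-1,-0.7,-0.4],"roll": 0,"hand": 0},{"dp": [-1,-0.7,-0.4],"roll": 0,"hand": 0},{"dp": [-1,-0.7,-0.4],"roll": 0,"hand": 0},{"dp": [-1,-0.7,-0.4],"roll": 0,"hand": 0},{"dp": [-1,-0.7,-0.4],"roll": 0,"hand": 0}]'

```text
time: 0.77
tcp_pos: [0.5339, -0.2019, 0.3217]
orientation: [0.001, 0.708, 0.706, 0.0]
contact_force: [0.4, 0.8, 0.6]
gripper_width: 0.0929
gripper_force: 0.0
```

```bash
cat >> h.py <<'E'
from scipy.spatial.transform import Rotation as Ro
def pose():
    s=status.get_state(); q=np.array(s['orientation']); return np.array(s['tcp_pos']),Ro.from_quat(q[[1,2,3,0]]).as_matrix(),s
CW=viewer.calibration('wrist')
def wlook(f):
    p,R,s=pose(); im=snap('wrist',f); T=CW['T_tool_cam']; return im,p+R@T[:3,3],R@T[:3,:3]
def won(cam,uv,z):
    im,o,R=cam; d=R@np.linalg.inv(CW['K'])@[uv[0],uv[1],1]; return o+d*(z-o[2])/d[2]
def coup(cam,zt=.034,zc=0.017):
    """orange blobs -> centre (xy at zc), axis yaw from PCA of ground-projected blob plus black ends excluded"""
    im=cam[0]; h=cv2.cvtColor(im,cv2.COLOR_RGB2HSV); m=cv2.inRange(h,(8,190,90),(19,255,255))
    n,l,st,ce=cv2.connectedComponentsWithStats(m); out=[]
    for i in range(1,n):
        if st[i,4]<100: continue
        P=np.array([won(cam,uv,zt)[:2] for uv in np.argwhere(l==i)[:,::-1]],np.float32)
        (c,sz,a)=cv2.minAreaRect(P*1000); 
        if sz[0]<sz[1]: a+=90
        out.append((np.round(ce[i]).tolist(),int(st[i,4]),np.round(c,1).tolist(),np.round(sz,0).tolist(),round((a+90)%180-90,1)))
    return out
def delta(X,yaw=None):
    """dp, roll units to get TCP to X; yaw = world deg of coupler axis (fingers close across it)"""
    p,R,s=pose(); d=R.T@(np.array(X)-p)/.2; r=0
    if yaw is not None:
        cur=np.degrees(np.arctan2(R[1,1],R[0,1])); r=-((yaw+90-cur+90)%180-90)/30
    return np.round(d,3).tolist(),round(r,3)
E
python3 - <<'E'
from h import *
c=wlook('w1');print(pose()[0])
for o in coup(c):print(o)
E
```

```text
[ 0.53469391 -0.20062981  0.32078516]
([189.0, 147.0], 907, [407.6, -159.5], [35.0, 60.0], -4.2)
([378.0, 191.0], 502, [677.4, -223.4], [58.0, 42.0], 79.5)
([208.0, 222.0], 861, [425.9, -271.0], [44.0, 56.0], -40.6)
```

View pics/w1.png

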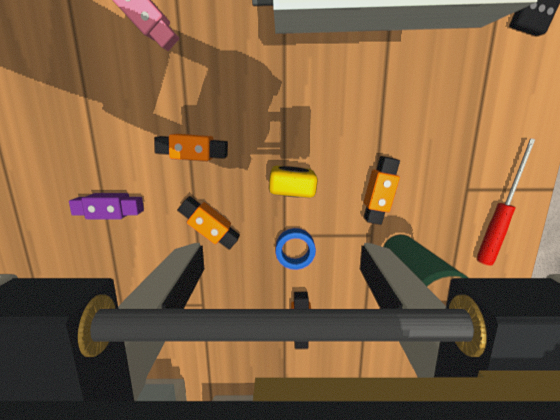

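Run:
```python
from h import *
print('tumbler',onz('side',(409,279),0),onz('scene',(246,361),0),'measure',onz('side',(336,277),0),'roll',onz('side',(363,300),0))
print(delta([.406,-.162,.12],-4),delta([.406,-.162,.032],-4))
```

```text
tumbler [ 0.71426768 -0.34845043  0.        ] [ 0.73989201 -0.34278699  0.        ] measure [ 0.54236939 -0.2189352   0.        ] roll [ 0.54728985 -0.33169636  0.        ]
([0.192, -0.644, 1.004], np.float64(-2.87)) ([0.192, -0.645, 1.444], np.float64(-2.87))
```

Request:
arm_command --deltas '[{"dp": [0.19,-0.645,0.2],"roll": -0.2,"hand": 0},{"dp": [0.19,-0.645,0.4],"roll": -0.4,"hand": 0},{"dp": [0.19,-0.645,0.6],"roll": -0.6,"hand": 0},{"dp": [0.19,-0.645,0.8],"roll": -0.8,"hand": 0},{"dp": [0.19,-0.645,1],"roll": -1,"hand": 0},{"dp": [0.19,-0.645,1],"roll": -1,"hand": 0},{"dp": [0.19,-0.645,1],"roll": -1,"hand": 0}]'

```text
time: 1.4
tcp_pos: [0.4034, -0.1596, 0.1142]
orientation: [-0.004, 0.499, 0.866, -0.0]
contact_force: [-0.6, 0.7, -1.4]
gripper_width: 0.0931
gripper_force: 0.0
```

Request:
arm_command --deltas '[{"dp": [0,0,0],"roll": -0.23,"hand": 0},{"dp": [0,0,0],"roll": -0.46,"hand": 0},{"dp": [0,0,0],"roll": -0.7,"hand": 0},{"dp": [0,0,0],"roll": -1,"hand": 0},{"dp": [0,0,0],"roll": -1,"hand": 0}]'

```text
time: 1.82
tcp_pos: [0.4071, -0.1615, 0.1218]
orientation: [0.0, 0.255, 0.967, 0.0]
contact_force: [0.2, -0.1, 0.2]
gripper_width: 0.093
gripper_force: 0.0
```

Request:
arm_command --deltas '[{"dp": [0,0,0],"roll": -0.23,"hand": 0},{"dp": [0,0,0],"roll": -0.46,"hand": 0},{"dp": [0,0,0],"roll": -0.7,"hand": 0},{"dp": [0,0,0],"roll": -0.87,"hand": 0},{"dp": [0,0,0],"roll": -0.87,"hand": 0}]'

```text
time: 2.23
tcp_pos: [0.4071, -0.1615, 0.1217]
orientation: [0.0, 0.032, 0.999, 0.0]
contact_force: [0.1, -0.0, -0.8]
gripper_width: 0.0931
gripper_force: 0.0
```

Run:
```python
from h import *
p,R,s=pose();print(p,np.degrees(np.arctan2(R[1,1],R[0,1])),s['time'],np.round(s['qpos'],2))
c=wlook('w2')
for o in coup(c):print(o)
```

```text
[ 0.40707074 -0.16153677  0.12168492] 86.36888129215897 2.2333 [-0.44 -0.37  2.08  0.    1.44 -1.94]
([282.0, 210.0], 2141, [401.0, -160.6], [33.0, 60.0], -4.7)
([146.0, 246.0], 1282, [416.1, -270.5], [35.0, 68.0], -40.8)
```

View pics/w2.png

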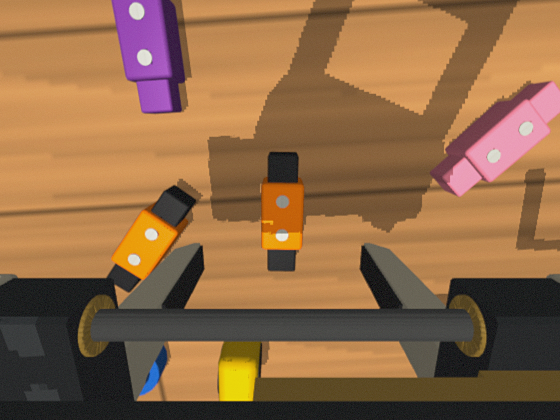

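Request:
arm_command --deltas '[{"dp": [0.025,0,0],"roll": 0,"hand": 80},{"dp": [0.025,0,0.1],"roll": 0,"hand": 80},{"dp": [0.025,0,0.25],"roll": 0,"hand": 80},{"dp": [0.025,0,0.4],"roll": 0,"hand": 80},{"dp": [0.025,0,0.45],"roll": 0,"hand": 80},{"dp": [0.025,0,0.45],"roll": 0,"hand": 80},{"dp": [0.025,0,0.45],"roll": 0,"hand": 255},{"dp": [0.025,0,0.45],"roll": 0,"hand": 255}]'

```text
time: 2.95
tcp_pos: [0.4019, -0.162, 0.0325]
orientation: [0.001, 0.034, 0.999, -0.0]
contact_force: [0.2, 0.0, 0.5]
gripper_width: 0.0548
gripper_force: 0.0
```

Request:
arm_command --deltas '[{"dp": [0,0,0],"roll": 0,"hand": 255},{"dp": [0,0,0],"roll": 0,"hand": 255},{"dp": [0,0,0],"roll": 0,"hand": 255},{"dp": [0,0,0],"roll": 0,"hand": 255},{"dp": [0,0,-0.2],"roll": 0,"hand": 255},{"dp": [0,0,-0.4],"roll": 0,"hand": 255}]'

```text
time: 3.45
tcp_pos: [0.3997, -0.1611, 0.11]
orientation: [-0.002, 0.034, 0.999, 0.001]
contact_force: [1.9, 0.6, -1.1]
gripper_width: 0.0336
gripper_force: 30.0
```

Request:
arm_command --deltas '[{"dp": [0,0,-0.2],"roll": 0,"hand": 255},{"dp": [-0.1,0,-0.4],"roll": 0,"hand": 255},{"dp": [-0.25,0,-0.6],"roll": 0,"hand": 255},{"dp": [-0.45,0,-0.8],"roll": 0,"hand": 255},{"dp": [-0.65,0,-0.95],"roll": 0,"hand": 255},{"dp": [-0.85,0,-0.95],"roll": 0,"hand": 255},{"dp": [-0.95,0,-0.95],"roll": 0,"hand": 255},{"dp": [-0.95,0,-0.95],"roll": 0,"hand": 255}]'

```text
time: 4.12
tcp_pos: [0.5951, -0.1747, 0.3]
orientation: [-0.0, 0.034, 0.999, 0.0]
contact_force: [0.9, 0.2, -2.5]
gripper_width: 0.0343
gripper_force: 30.0
```

Request:
arm_command --deltas '[{"dp": [-0.05,0.15,0],"roll": -0.17,"hand": 255},{"dp": [-0.1,0.35,0],"roll": -0.17,"hand": 255},{"dp": [-0.1,0.55,0],"roll": -0.17,"hand": 255},{"dp": [-0.1,0.75,0],"roll": -0.17,"hand": 255},{"dp": [-0.1,0.93,0],"roll": -0.17,"hand": 255},{"dp": [-0.1,0.93,0],"roll": -0.17,"hand": 255},{"dp": [-0.1,0.93,0],"roll": -0.17,"hand": 255}]'

```text
time: 4.7
tcp_pos: [0.623, 0.0112, 0.3004]
orientation: [-0.0, -0.012, 1.0, -0.0]
contact_force: [-1.0, -0.7, -2.8]
gripper_width: 0.0337
gripper_force: 30.0
```

Run:
```python
from h import *
p,R,s=pose();print(p,s['gripper_width'],delta([.6216,.010,.195],1.2))
```

```text
[0.62298232 0.01121457 0.30043339] 0.033739864210889946 ([0.007, -0.006, 0.527], np.float64(0.005))
```

Request:
arm_command --deltas '[{"dp": [0,0,0.15],"roll": 0,"hand": 255},{"dp": [0,0,0.3],"roll": 0,"hand": 255},{"dp": [0,0,0.45],"roll": 0,"hand": 255},{"dp": [0,0,0.53],"roll": 0,"hand": 255},{"dp": [0,0,0.53],"roll": 0,"hand": 255},{"dp": [0,0,0.53],"roll": 0,"hand": 120},{"dp": [0,0,0.53],"roll": 0,"hand": 120},{"dp": [0,0,0.53],"roll": 0,"hand": 120}]'

```text
time: 5.37
tcp_pos: [0.6238, 0.0092, 0.1968]
orientation: [0.001, -0.01, 1.0, -0.0]
contact_force: [-0.1, -0.5, 0.2]
gripper_width: 0.0476
gripper_force: 0.0
```

Request:
arm_command --deltas '[{"dp": [0,0,0],"roll": 0,"hand": 120},{"dp": [0,0,-0.1],"roll": 0,"hand": 120},{"dp": [0,0,-0.3],"roll": 0,"hand": 120},{"dp": [0,0,-0.5],"roll": 0,"hand": 120},{"dp": [0,-0.2,-0.5],"roll": 0,"hand": 80},{"dp": [0.15,-0.4,-0.5],"roll": 0,"hand": 80},{"dp": [0.3,-0.6,-0.5],"roll": 0,"hand": 80},{"dp": [0.45,-0.8,-0.5],"roll": 0,"hand": 80}]'

```text
time: 6.03
tcp_pos: [0.5502, -0.1331, 0.2955]
orientation: [0.001, -0.011, 1.0, -0.0]
contact_force: [1.2, -0.6, 0.1]
gripper_width: 0.0632
gripper_force: 0.0
```

Run:
```python
from h import *
p,R,s=pose();print(p,s['gripper_width'],delta([.421,-.271,.13],-41))
a=snap('scene','scene1');print(orange(a))
c=wlook('w3')
for o in coup(c):print(o)
```

```text
[ 0.55017277 -0.13305899  0.29548531] 0.06318338728423054 ([0.662, -0.675, 0.827], np.float64(1.408))
[([310.5, 227.4], 93, np.float64(31.0)), ([193.3, 278.9], 146, np.float64(5.0)), ([266.1, 320.2], 254, np.float64(63.0)), ([171.1, 341.2], 320, np.float64(56.0))]
([181.0, 82.0], 555, [424.2, -271.8], [41.0, 57.0], -40.5)
([53.0, 187.0], 991, [563.2, -441.9], [37.0, 75.0], -88.9)
([234.0, 264.0], 237, [678.3, -206.0], [21.0, 47.0], -7.8)
([429.0, 271.0], 573, [673.0, 87.4], [73.0, 32.0], 88.9)
```

Request:
arm_command --deltas '[{"dp": [0.16,-0.16,0.1],"roll": 0.2,"hand": 60},{"dp": [0.33,-0.33,0.3],"roll": 0.4,"hand": 60},{"dp": [0.5,-0.5,0.5],"roll": 0.6,"hand": 60},{"dp": [0.66,-0.675,0.7],"roll": 0.8,"hand": 60},{"dp": [0.66,-0.675,0.83],"roll": 1,"hand": 60},{"dp": [0.66,-0.675,0.83],"roll": 1,"hand": 60},{"dp": [0.66,-0.675,0.83],"roll": 1,"hand": 60}]'

```text
time: 6.72
tcp_pos: [0.4188, -0.2704, 0.1238]
orientation: [-0.003, 0.25, 0.968, 0.001]
contact_force: [-1.4, -0.1, -0.9]
gripper_width: 0.0712
gripper_force: 0.0
```

Request:
arm_command --deltas '[{"dp": [0,0,0],"roll": 0.2,"hand": 60},{"dp": [0,0,0],"roll": 0.41,"hand": 60},{"dp": [0,0,0],"roll": 0.41,"hand": 60}]'

```text
time: 6.97
tcp_pos: [0.4227, -0.2696, 0.1297]
orientation: [0.001, 0.353, 0.935, -0.0]
contact_force: [0.5, -0.1, 0.8]
gripper_width: 0.0712
gripper_force: 0.0
```

Run:
```python
from h import *
c=wlook('w4')
for o in coup(c):print(o)
p,R,s=pose();print(p,s['gripper_width'],delta([.421,-.271,.032],-41))
```

```text
([275.0, 208.0], 1257, [418.8, -274.1], [33.0, 60.0], -40.8)
[ 0.42274674 -0.26957834  0.12972483] 0.07117366731233599 ([0.003, -0.011, 0.489], np.float64(0.001))
```

Request:
arm_command --deltas '[{"dp": [0,-0.025,0.15],"roll": 0,"hand": 60},{"dp": [0,-0.025,0.35],"roll": 0,"hand": 60},{"dp": [0,-0.025,0.49],"roll": 0,"hand": 60},{"dp": [0,-0.025,0.49],"roll": 0,"hand": 60},{"dp": [0,-0.025,0.49],"roll": 0,"hand": 255},{"dp": [0,-0.025,0.49],"roll": 0,"hand": 255},{"dp": [0,-0.025,0.49],"roll": 0,"hand": 255},{"dp": [0,-0.025,0.49],"roll": 0,"hand": 255}]'

```text
time: 7.68
tcp_pos: [0.4196, -0.274, 0.0327]
orientation: [0.001, 0.351, 0.937, -0.0]
contact_force: [-0.2, -0.3, 0.4]
gripper_width: 0.0491
gripper_force: 0.0
```

Request:
arm_command --deltas '[{"dp": [0,0,0],"roll": 0,"hand": 255},{"dp": [0,0,0],"roll": 0,"hand": 255},{"dp": [0,0,-0.2],"roll": 0,"hand": 255},{"dp": [0,0,-0.4],"roll": -0.2,"hand": 255},{"dp": [0,0,-0.6],"roll": -0.4,"hand": 255},{"dp": [0,0,-0.8],"roll": -0.6,"hand": 255},{"dp": [0,0,-1],"roll": -0.8,"hand": 255},{"dp": [0,0,-1],"roll": -1,"hand": 255}]'

```text
time: 8.35
tcp_pos: [0.42, -0.2744, 0.2394]
orientation: [0.004, 0.094, 0.996, -0.003]
contact_force: [0.1, -0.7, 0.6]
gripper_width: 0.0334
gripper_force: 30.0
```

Request:
arm_command --deltas '[{"dp": [0,0,-0.1],"roll": -0.2,"hand": 255},{"dp": [0,0,-0.2],"roll": -0.41,"hand": 255},{"dp": [0,0,-0.35],"roll": -0.41,"hand": 255},{"dp": [0,0,-0.35],"roll": -0.41,"hand": 255}]'

```text
time: 8.68
tcp_pos: [0.4192, -0.2738, 0.3064]
orientation: [0.003, -0.011, 1.0, -0.002]
contact_force: [0.9, -0.8, 1.0]
gripper_width: 0.034
gripper_force: 30.0
```

Run:
```python
from h import *
p,R,s=pose();print(p,s['gripper_width'],delta([.62,.095,.3],1.2))
```

```text
[ 0.41924637 -0.27384697  0.3063647 ] 0.034001357242491946 ([-1.043, 1.822, 0.03], np.float64(0.001))
```

Request:
arm_command --deltas '[{"dp": [-0.2,0.15,0],"roll": 0,"hand": 255},{"dp": [-0.4,0.3,0],"roll": 0,"hand": 255},{"dp": [-0.55,0.45,0],"roll": 0,"hand": 255},{"dp": [-0.7,0.6,0],"roll": 0,"hand": 255},{"dp": [-0.85,0.7,0],"roll": 0,"hand": 255},{"dp": [-1,0.82,0],"roll": 0,"hand": 255},{"dp": [-1,0.82,0],"roll": 0,"hand": 255},{"dp": [-1,0.82,0],"roll": 0,"hand": 255}]'

```text
time: 9.35
tcp_pos: [0.6166, -0.1033, 0.2995]
orientation: [-0.001, -0.012, 1.0, 0.0]
contact_force: [0.1, 0.4, 0.1]
gripper_width: 0.0345
gripper_force: 3.0
```

Request:
arm_command --deltas '[{"dp": [-0.04,0.2,0],"roll": 0,"hand": 255},{"dp": [-0.04,0.4,0],"roll": 0,"hand": 255},{"dp": [-0.04,0.6,0],"roll": 0,"hand": 255},{"dp": [-0.04,0.8,0],"roll": 0,"hand": 255},{"dp": [-0.04,1,0],"roll": 0,"hand": 255},{"dp": [-0.04,1,0],"roll": 0,"hand": 255},{"dp": [-0.04,1,0],"roll": 0,"hand": 255}]'

```text
time: 9.93
tcp_pos: [0.6183, 0.0956, 0.3008]
orientation: [0.0, -0.011, 1.0, -0.0]
contact_force: [-0.8, -0.5, -1.5]
gripper_width: 0.0337
gripper_force: 30.0
```

Request:
arm_command --deltas '[{"dp": [0,0,0.15],"roll": 0,"hand": 255},{"dp": [0,0,0.3],"roll": 0,"hand": 255},{"dp": [0,0,0.45],"roll": 0,"hand": 255},{"dp": [0,0,0.55],"roll": 0,"hand": 255},{"dp": [0,0,0.55],"roll": 0,"hand": 255},{"dp": [0,0,0.55],"roll": 0,"hand": 120},{"dp": [0,0,0.55],"roll": 0,"hand": 120},{"dp": [0,0,0.55],"roll": 0,"hand": 120}]'

```text
time: 10.6
tcp_pos: [0.6193, 0.0939, 0.1917]
orientation: [0.001, -0.01, 1.0, -0.0]
contact_force: [-0.2, 0.9, 0.1]
gripper_width: 0.0474
gripper_force: 0.0
```

Request:
arm_command --deltas '[{"dp": [0,0,0],"roll": 0,"hand": 120},{"dp": [0,0,-0.1],"roll": 0,"hand": 120},{"dp": [0,0,-0.3],"roll": 0,"hand": 120},{"dp": [0,0,-0.55],"roll": 0,"hand": 120},{"dp": [0,-0.2,-0.7],"roll": 0,"hand": 80},{"dp": [0,-0.45,-0.7],"roll": 0,"hand": 80},{"dp": [0,-0.7,-0.7],"roll": 0,"hand": 80},{"dp": [0,-0.9,-0.7],"roll": 0,"hand": 80}]'

```text
time: 11.27
tcp_pos: [0.6221, -0.0612, 0.332]
orientation: [0.001, -0.011, 1.0, -0.0]
contact_force: [0.2, -0.2, 0.2]
gripper_width: 0.0632
gripper_force: 0.0
```

Request:
arm_command --deltas '[{"dp": [0,-0.2,0],"roll": 0.2,"hand": 0},{"dp": [0,-0.4,0],"roll": 0.4,"hand": 0},{"dp": [0,-0.6,0],"roll": 0.6,"hand": 0},{"dp": [0,-0.8,0],"roll": 0.8,"hand": 0},{"dp": [0,-1,0],"roll": 1,"hand": 0},{"dp": [0,-1,0],"roll": 1,"hand": 0},{"dp": [0,-1,0],"roll": 1,"hand": 0}]'

```text
time: 11.85
tcp_pos: [0.6261, -0.2615, 0.33]
orientation: [-0.0, 0.25, 0.968, 0.0]
contact_force: [-0.3, 0.1, 0.1]
gripper_width: 0.0928
gripper_force: 0.0
```

Run:
```python
from h import *
p,R,s=pose();print(p,s['gripper_width'],delta([.565,-.447,.15],-89))
a=snap('scene','scene2');print(orange(a))
c=wlook('w5')
for o in coup(c):print(o)
```

```text
[ 0.6261095  -0.26153326  0.33003802] 0.09277134985327197 ([-0.182, -0.959, 0.9], np.float64(2.002))
[([329.4, 215.3], 84, np.float64(27.0)), ([310.3, 227.3], 99, np.float64(31.0)), ([266.1, 320.2], 255, np.float64(63.0)), ([171.1, 341.2], 320, np.float64(56.0))]
([539.0, 60.0], 2494, [659.9, 114.3], [60.0, 88.0], -2.5)
([320.0, 195.0], 542, [679.0, -225.0], [55.0, 39.0], 80.1)
([150.0, 201.0], 702, [565.7, -445.8], [34.0, 67.0], -89.1)
```

View pics/scene2.png

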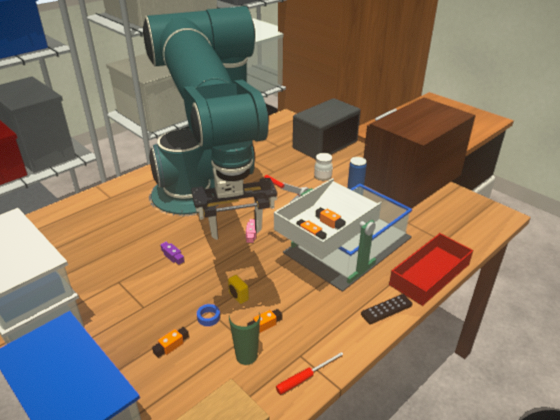

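Request:
arm_command --deltas '[{"dp": [-0.05,-0.2,0.1],"roll": 0.2,"hand": 0},{"dp": [-0.1,-0.4,0.25],"roll": 0.4,"hand": 0},{"dp": [-0.15,-0.6,0.4],"roll": 0.6,"hand": 0},{"dp": [-0.18,-0.8,0.55],"roll": 0.8,"hand": 0},{"dp": [-0.18,-0.95,0.7],"roll": 1,"hand": 0},{"dp": [-0.18,-0.95,0.8],"roll": 1,"hand": 0},{"dp": [-0.18,-0.95,0.9],"roll": 1,"hand": 0},{"dp": [-0.18,-0.95,0.9],"roll": 1,"hand": 0}]'

```text
time: 12.62
tcp_pos: [0.5649, -0.442, 0.1443]
orientation: [-0.004, 0.491, 0.871, 0.001]
contact_force: [0.2, 0.7, -0.6]
gripper_width: 0.0925
gripper_force: 0.0
```

Request:
arm_command --deltas '[{"dp": [0,0,0],"roll": 0.2,"hand": 0},{"dp": [0,0,0],"roll": 0.4,"hand": 0},{"dp": [0,0,0],"roll": 0.6,"hand": 0},{"dp": [0,0,0],"roll": 0.8,"hand": 0},{"dp": [0,0,0],"roll": 1,"hand": 0},{"dp": [0,0,0],"roll": 1,"hand": 0}]'

```text
time: 13.12
tcp_pos: [0.5679, -0.442, 0.1529]
orientation: [0.001, 0.701, 0.714, 0.0]
contact_force: [-0.5, 1.2, -0.6]
gripper_width: 0.0929
gripper_force: 0.0
```

Run:
```python
from h import *
c=wlook('w6')
r=coup(c)
for o in r:print(o)
p,R,s=pose();print(p,delta([.565,-.446,.032],-89))
```

```text
([279.0, 210.0], 919, [565.8, -449.3], [33.0, 60.0], -89.0)
[ 0.56771927 -0.44220551  0.15256329] ([-0.018, -0.015, 0.603], np.float64(0.014))
```

Request:
arm_command --deltas '[{"dp": [-0.03,-0.01,0.15],"roll": 0,"hand": 0},{"dp": [-0.03,-0.01,0.35],"roll": 0,"hand": 0},{"dp": [-0.03,-0.01,0.5],"roll": 0,"hand": 40},{"dp": [-0.03,-0.01,0.6],"roll": 0,"hand": 60},{"dp": [-0.03,-0.01,0.6],"roll": 0,"hand": 60},{"dp": [-0.03,-0.01,0.6],"roll": 0,"hand": 255},{"dp": [-0.03,-0.01,0.6],"roll": 0,"hand": 255},{"dp": [-0.03,-0.01,0.6],"roll": 0,"hand": 255}]'

```text
time: 13.83
tcp_pos: [0.5656, -0.45, 0.033]
orientation: [0.002, 0.699, 0.715, 0.0]
contact_force: [-0.7, -0.7, -0.2]
gripper_width: 0.0577
gripper_force: 0.0
```

Request:
arm_command --deltas '[{"dp": [0,0,0],"roll": 0,"hand": 255},{"dp": [0,0,0],"roll": 0,"hand": 255},{"dp": [0,0,0],"roll": 0,"hand": 255},{"dp": [0,0,-0.2],"roll": 0,"hand": 255},{"dp": [0,0,-0.4],"roll": 0,"hand": 255},{"dp": [0,0,-0.6],"roll": 0,"hand": 255},{"dp": [0,0,-0.8],"roll": 0,"hand": 255},{"dp": [0,0,-1],"roll": 0,"hand": 255}]'

```text
time: 14.5
tcp_pos: [0.5643, -0.4492, 0.2325]
orientation: [0.0, 0.7, 0.715, 0.0]
contact_force: [-0.1, -0.5, -1.3]
gripper_width: 0.0336
gripper_force: 29.7
```

Request:
arm_command --deltas '[{"dp": [0,0,-0.2],"roll": 0,"hand": 255},{"dp": [0.2,0,-0.4],"roll": 0,"hand": 255},{"dp": [0.4,0,-0.5],"roll": 0,"hand": 255},{"dp": [0.6,0,-0.5],"roll": 0,"hand": 255},{"dp": [0.8,0,-0.5],"roll": 0,"hand": 255},{"dp": [1,0,-0.5],"roll": 0,"hand": 255},{"dp": [1,0,-0.5],"roll": 0,"hand": 255},{"dp": [1,0,-0.5],"roll": 0,"hand": 255}]'

```text
time: 15.17
tcp_pos: [0.5604, -0.247, 0.3313]
orientation: [0.001, 0.699, 0.716, 0.0]
contact_force: [0.2, -0.1, -0.9]
gripper_width: 0.0335
gripper_force: 29.7
```

Run:
```python
from h import *
p,R,s=pose();print(p,s['gripper_width'],delta([.588,.052,.33],91.2))
```

```text
[ 0.56041023 -0.24695421  0.3312999 ] 0.033468482889369225 ([1.491, 0.174, 0.006], np.float64(0.006))
```

Request:
arm_command --deltas '[{"dp": [0.2,0.05,0],"roll": 0,"hand": 255},{"dp": [0.4,0.1,0],"roll": 0,"hand": 255},{"dp": [0.6,0.15,0],"roll": 0,"hand": 255},{"dp": [0.8,0.17,0],"roll": 0,"hand": 255},{"dp": [1,0.17,0],"roll": 0,"hand": 255},{"dp": [1,0.17,0],"roll": 0,"hand": 255}]'

```text
time: 15.67
tcp_pos: [0.5905, -0.0445, 0.3302]
orientation: [-0.0, 0.698, 0.716, 0.0]
contact_force: [0.7, 0.6, -0.9]
gripper_width: 0.0338
gripper_force: 29.7
```

Request:
arm_command --deltas '[{"dp": [0.2,0,0],"roll": 0,"hand": 255},{"dp": [0.35,0,0],"roll": 0,"hand": 255},{"dp": [0.49,0,0],"roll": 0,"hand": 255},{"dp": [0.49,0,0.15],"roll": 0,"hand": 255},{"dp": [0.49,0,0.35],"roll": 0,"hand": 255},{"dp": [0.49,0,0.5],"roll": 0,"hand": 255},{"dp": [0.49,0,0.51],"roll": 0,"hand": 255},{"dp": [0.49,0,0.51],"roll": 0,"hand": 255}]'

```text
time: 16.33
tcp_pos: [0.5881, 0.0482, 0.2268]
orientation: [-0.001, 0.7, 0.714, -0.001]
contact_force: [-0.1, 0.5, 0.5]
gripper_width: 0.0339
gripper_force: 29.7
```

Request:
arm_command --deltas '[{"dp": [0,0,0],"roll": 0,"hand": 120},{"dp": [0,0,0],"roll": 0,"hand": 120},{"dp": [0,0,0],"roll": 0,"hand": 120},{"dp": [0,0,0],"roll": 0,"hand": 120},{"dp": [0,0,-0.15],"roll": 0,"hand": 120},{"dp": [0,0,-0.35],"roll": 0,"hand": 120},{"dp": [0,0,-0.5],"roll": 0,"hand": 120}]'

```text
time: 16.92
tcp_pos: [0.588, 0.0491, 0.3312]
orientation: [0.0, 0.7, 0.714, 0.0]
contact_force: [1.5, 0.2, 0.2]
gripper_width: 0.0492
gripper_force: 0.0
```

Request:
arm_command --deltas '[{"dp": [-0.2,0.05,0],"roll": 0,"hand": 120},{"dp": [-0.4,0.1,0],"roll": 0,"hand": 120},{"dp": [-0.6,0.2,0],"roll": 0,"hand": 60},{"dp": [-0.8,0.3,0],"roll": 0,"hand": 0},{"dp": [-1,0.4,0],"roll": 0,"hand": 0},{"dp": [-1,0.4,0],"roll": 0,"hand": 0}]'

```text
time: 17.42
tcp_pos: [0.6737, -0.1541, 0.3272]
orientation: [-0.0, 0.701, 0.713, -0.001]
contact_force: [-1.5, -0.1, -0.8]
gripper_width: 0.0713
gripper_force: 0.0
```

Run:
```python
from h import *
p,R,s=pose();print(p,s['gripper_width'])
a=snap('scene','scene3');print(orange(a))
c=wlook('w7')
for o in coup(c):print(o)
print(delta([.68,-.215,.15],80))
```

```text
[ 0.67370524 -0.15411355  0.32720723] 0.0713389843438118
[([320.6, 214.4], 222, np.float64(85.0)), ([311.9, 230.8], 27, np.float64(45.0)), ([266.1, 320.2], 255, np.float64(63.0))]
([245.0, 45.0], 2485, [624.0, 16.1], [54.0, 86.0], -16.0)
([285.0, 223.0], 388, [682.1, -221.3], [62.0, 35.0], 79.3)
([-0.32, 0.031, 0.887], np.float64(0.369))
```

View pics/w7.png

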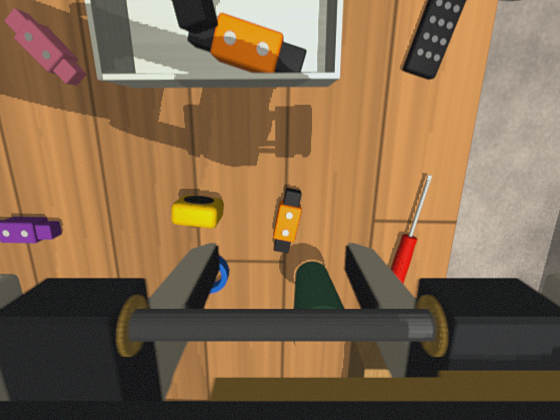

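Request:
arm_command --deltas '[{"dp": [-0.15,0.04,0.1],"roll": 0.2,"hand": 0},{"dp": [-0.28,0.04,0.3],"roll": 0.38,"hand": 0},{"dp": [-0.28,0.04,0.5],"roll": 0.38,"hand": 0},{"dp": [-0.28,0.04,0.7],"roll": 0.38,"hand": 0},{"dp": [-0.28,0.04,0.88],"roll": 0.38,"hand": 0},{"dp": [-0.28,0.04,0.88],"roll": 0.38,"hand": 0},{"dp": [-0.28,0.04,0.88],"roll": 0.38,"hand": 0}]'

```text
time: 18.1
tcp_pos: [0.6809, -0.2037, 0.152]
orientation: [-0.001, 0.767, 0.642, -0.001]
contact_force: [-0.5, 0.2, 1.7]
gripper_width: 0.0931
gripper_force: 0.0
```

Run:
```python
from h import *
p,R,s=pose();print(p,s['gripper_width'])
c=wlook('w8')
for o in coup(c):print(o)
print(delta([.684,-.209,.032],80))
```

```text
[ 0.68089283 -0.20369206  0.15197364] 0.0930997268791245
([287.0, 227.0], 1076, [683.5, -222.2], [62.0, 33.0], 79.9)
([-0.022, 0.013, 0.614], np.float64(-0.005))
```

View pics/w8.png

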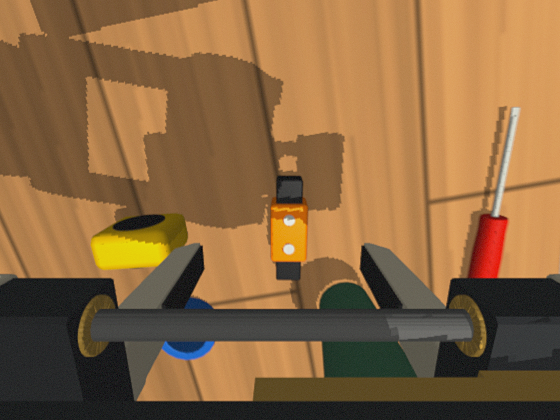

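Request:
arm_command --deltas '[{"dp": [-0.03,0.01,0.15],"roll": 0,"hand": 0},{"dp": [-0.03,0.01,0.35],"roll": 0,"hand": 0},{"dp": [-0.03,0.01,0.5],"roll": 0,"hand": 40},{"dp": [-0.03,0.01,0.6],"roll": 0,"hand": 60},{"dp": [-0.03,0.01,0.6],"roll": 0,"hand": 60},{"dp": [-0.03,0.01,0.6],"roll": 0,"hand": 255},{"dp": [-0.03,0.01,0.6],"roll": 0,"hand": 255},{"dp": [-0.03,0.01,0.6],"roll": 0,"hand": 255}]'

```text
time: 18.82
tcp_pos: [0.6839, -0.2115, 0.0359]
orientation: [0.002, 0.767, 0.642, 0.001]
contact_force: [-0.7, -0.2, -0.5]
gripper_width: 0.0575
gripper_force: 0.0
```

Request:
arm_command --deltas '[{"dp": [0,0,0],"roll": 0,"hand": 255},{"dp": [0,0,0],"roll": 0,"hand": 255},{"dp": [0,0,0],"roll": 0,"hand": 255},{"dp": [0,0,-0.2],"roll": 0,"hand": 255},{"dp": [0,0,-0.4],"roll": 0,"hand": 255},{"dp": [0,0,-0.6],"roll": 0,"hand": 255},{"dp": [0,0,-0.8],"roll": -0.2,"hand": 255},{"dp": [0,0,-1],"roll": -0.37,"hand": 255}]'

```text
time: 19.48
tcp_pos: [0.682, -0.2111, 0.2344]
orientation: [0.0, 0.7, 0.714, 0.0]
contact_force: [0.9, 0.2, -1.5]
gripper_width: 0.0339
gripper_force: 30.0
```

Request:
arm_command --deltas '[{"dp": [0,0,-0.2],"roll": 0,"hand": 255},{"dp": [0,0,-0.4],"roll": 0,"hand": 255},{"dp": [0,0,-0.5],"roll": 0,"hand": 255},{"dp": [0,0,-0.5],"roll": 0,"hand": 255}]'

```text
time: 19.82
tcp_pos: [0.6829, -0.2114, 0.3388]
orientation: [0.003, 0.702, 0.713, 0.002]
contact_force: [-0.4, -0.3, -0.8]
gripper_width: 0.0338
gripper_force: 30.0
```

Run:
```python
from h import *
p,R,s=pose();print(p,s['gripper_width'],delta([.654,.04,.33],91.2))
a=snap('scene','scene4')
A=cv2.imread('pics/scene4.png')[170:290,240:400];cv2.imwrite('pics/sC.png',cv2.resize(A,None,fx=4.5,fy=4.5,interpolation=2))
```

```text
[ 0.68287046 -0.21138385  0.33876834] 0.033788850099521595 ([1.259, -0.125, 0.04], np.float64(-0.01))
```

View pics/sC.png

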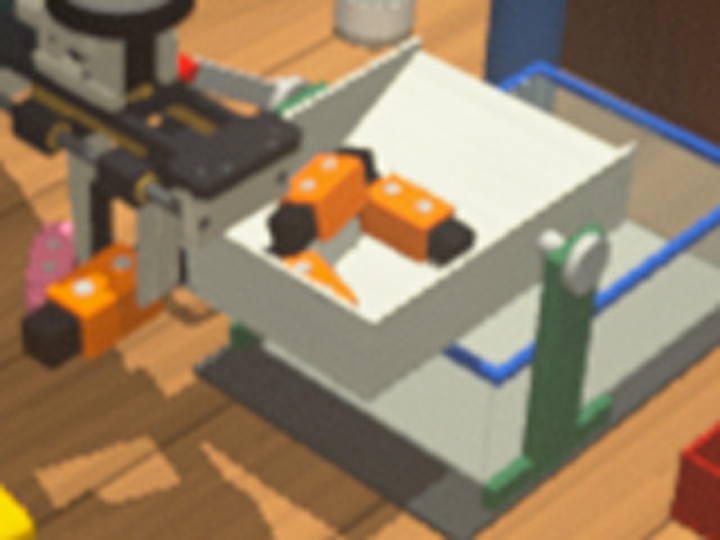

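Request:
arm_command --deltas '[{"dp": [0.2,-0.05,0],"roll": 0,"hand": 255},{"dp": [0.4,-0.1,0],"roll": 0,"hand": 255},{"dp": [0.6,-0.1,0],"roll": 0,"hand": 255},{"dp": [0.8,-0.1,0],"roll": 0,"hand": 255},{"dp": [1,-0.1,0],"roll": 0,"hand": 255},{"dp": [1,-0.1,0],"roll": 0,"hand": 255}]'

```text
time: 20.37
tcp_pos: [0.6586, -0.0057, 0.3305]
orientation: [-0.001, 0.7, 0.714, -0.0]
contact_force: [-0.4, -0.5, -0.8]
gripper_width: 0.0335
gripper_force: 30.0
```

Request:
arm_command --deltas '[{"dp": [0.2,0,0],"roll": 0,"hand": 255},{"dp": [0.37,0,0],"roll": 0,"hand": 255},{"dp": [0.37,0,0],"roll": 0,"hand": 255},{"dp": [0.37,0,0.15],"roll": 0,"hand": 255},{"dp": [0.37,0,0.35],"roll": 0,"hand": 255},{"dp": [0.37,0,0.5],"roll": 0,"hand": 255},{"dp": [0.37,0,0.51],"roll": 0,"hand": 255},{"dp": [0.37,0,0.51],"roll": 0,"hand": 255}]'

```text
time: 21.03
tcp_pos: [0.6572, 0.0622, 0.2271]
orientation: [-0.001, 0.702, 0.713, -0.002]
contact_force: [-0.1, 0.8, -0.4]
gripper_width: 0.0335
gripper_force: 30.0
```

Request:
arm_command --deltas '[{"dp": [0,0,0],"roll": 0,"hand": 125},{"dp": [0,0,0],"roll": 0,"hand": 125},{"dp": [0,0,0],"roll": 0,"hand": 125},{"dp": [0,0,0],"roll": 0,"hand": 125},{"dp": [0,0,-0.15],"roll": 0,"hand": 125},{"dp": [0,0,-0.35],"roll": 0,"hand": 125},{"dp": [0,0,-0.6],"roll": 0,"hand": 125}]'

```text
time: 21.62
tcp_pos: [0.6576, 0.0623, 0.3426]
orientation: [-0.001, 0.702, 0.713, -0.001]
contact_force: [-0.8, 0.0, 1.1]
gripper_width: 0.0475
gripper_force: 0.0
```

Request:
arm_command --deltas '[{"dp": [-0.2,0,0],"roll": 0,"hand": 125},{"dp": [-0.4,-0.2,-0.1],"roll": 0,"hand": 125},{"dp": [-0.6,-0.4,-0.1],"roll": 0,"hand": 125},{"dp": [-0.75,-0.6,-0.1],"roll": 0,"hand": 125},{"dp": [-0.75,-0.8,-0.1],"roll": 0,"hand": 125},{"dp": [-0.75,-0.9,-0.1],"roll": 0,"hand": 125},{"dp": [-0.75,-0.9,-0.1],"roll": 0,"hand": 125}]'

```text
time: 22.2
tcp_pos: [0.4768, -0.0915, 0.3635]
orientation: [0.001, 0.702, 0.712, 0.0]
contact_force: [0.1, -0.2, 0.7]
gripper_width: 0.0477
gripper_force: 0.0
```

Run:
```python
from h import *
p,R,s=pose();print(p,R.round(2).tolist(),s['time'],s['gripper_width'])
a=snap('scene','scene5');b=snap('side','side5');print(orange(a),orange(b))
A=cv2.imread('pics/scene5.png')[170:270,250:410];B=cv2.imread('pics/side5.png')[130:230,190:350]
cv2.imwrite('pics/sD.png',cv2.resize(np.vstack([A,B]),None,fx=3,fy=3,interpolation=2))
```

```text
[ 0.4767534  -0.09150993  0.36346982] [[-0.01, 1.0, 0.0], [1.0, 0.01, -0.0], [-0.0, 0.0, -1.0]] 22.2 0.047730580104150794
[([321.7, 215.4], 354, np.float64(28.0))] [([304.8, 170.8], 383, np.float64(55.0))]
```

View pics/sD.png

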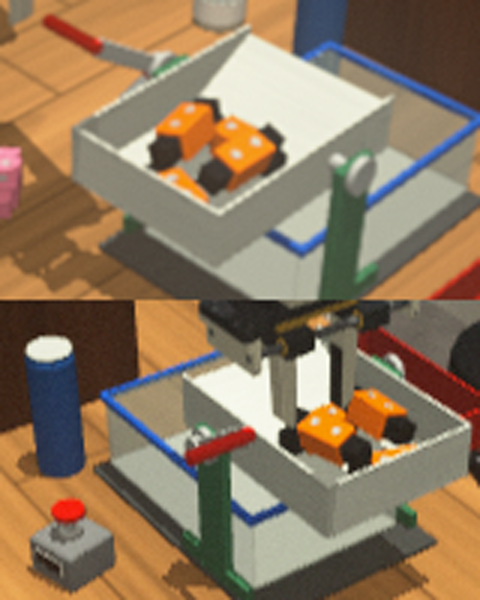

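Request:
arm_command --deltas '[{"dp": [0,-0.1,0],"roll": -0.23,"hand": 145},{"dp": [0,-0.2,0],"roll": -0.46,"hand": 145},{"dp": [0,-0.2,0],"roll": -0.69,"hand": 145},{"dp": [0,-0.2,0],"roll": -0.92,"hand": 145},{"dp": [0,-0.2,0],"roll": -1,"hand": 145},{"dp": [0,-0.2,0],"roll": -1,"hand": 145}]'

```text
time: 22.8
tcp_pos: [0.4414, -0.0907, 0.3619]
orientation: [-0.0, 0.492, 0.871, 0.0]
contact_force: [-0.1, 0.8, 1.0]
gripper_width: 0.0404
gripper_force: 0.0
```

Request:
arm_command --deltas '[{"dp": [0,0,0],"roll": -0.23,"hand": 145},{"dp": [0,0,0],"roll": -0.46,"hand": 145},{"dp": [0,0,0],"roll": -0.69,"hand": 145},{"dp": [0,0,0],"roll": -0.92,"hand": 145},{"dp": [0,0,0],"roll": -1,"hand": 145},{"dp": [0,0,0],"roll": -1,"hand": 145}]'

```text
time: 23.3
tcp_pos: [0.4412, -0.0908, 0.3618]
orientation: [-0.0, 0.251, 0.968, 0.0]
contact_force: [0.4, -0.3, -0.4]
gripper_width: 0.04
gripper_force: 0.0
```

Request:
arm_command --deltas '[{"dp": [0,0,0],"roll": -0.23,"hand": 145},{"dp": [0,0,0],"roll": -0.46,"hand": 145},{"dp": [0,0,0],"roll": -0.69,"hand": 145},{"dp": [0,0,0],"roll": -0.92,"hand": 145},{"dp": [0,0,0],"roll": -1,"hand": 145},{"dp": [0,0,0],"roll": -1,"hand": 145}]'

```text
time: 23.8
tcp_pos: [0.441, -0.0909, 0.3618]
orientation: [-0.0, -0.007, 1.0, 0.0]
contact_force: [1.2, -0.0, -0.4]
gripper_width: 0.0403
gripper_force: 0.0
```

Run:
```python
from h import *
p,R,s=pose();print(p,R.round(3).tolist(),s['gripper_width'],np.round(s['qpos'],2),delta([.437,.0273,.33],1.2))
c=wlook('w9')
from fit import W,p as P
def wp(X):
    v=c[2].T@(np.array(X)-c[1]); v=CW['K']@v; return (v[:2]/v[2]).round()
print(wp(W(P,(-.206,-.0935,.252))),wp(W(P,(-.139,-.0935,.252))))
h=cv2.cvtColor(c[0],cv2.COLOR_RGB2HSV);m=cv2.inRange(h,(0,180,90),(5,255,255))|cv2.inRange(h,(175,180,90),(180,255,255))
n,l,st,ce=cv2.connectedComponentsWithStats(m);print([(st[i].tolist(),ce[i].round()) for i in range(1,n) if st[i,4]>60])
```

```text
[ 0.4410212  -0.09087811  0.36178294] [[-1.0, -0.015, -0.0], [-0.015, 1.0, 0.0], [0.0, 0.0, -1.0]] 0.04025086803343098 [-0.26 -0.38  1.7   0.    1.83 -1.85] ([0.011, 0.591, 0.159], np.float64(-0.012))
[421. 186.] [412. 259.]
[([505, 122, 31, 27, 660], array([520., 135.])), ([401, 185, 28, 85, 1541], array([414., 226.]))]
```

Request:
arm_command --deltas '[{"dp": [0.01,0.2,0],"roll": 0,"hand": 145},{"dp": [0.01,0.4,0],"roll": 0,"hand": 145},{"dp": [0.01,0.585,0],"roll": 0,"hand": 145},{"dp": [0.01,0.585,0],"roll": 0,"hand": 145},{"dp": [0.01,0.585,0.2],"roll": 0,"hand": 145},{"dp": [0.01,0.585,0.4],"roll": 0,"hand": 145},{"dp": [0.01,0.585,0.52],"roll": 0,"hand": 145},{"dp": [0.01,0.585,0.52],"roll": 0,"hand": 165}]'

```text
time: 24.52
tcp_pos: [0.4354, 0.026, 0.2528]
orientation: [-0.003, -0.006, 1.0, -0.0]
contact_force: [-0.7, -0.6, -0.7]
gripper_width: 0.0369
gripper_force: 0.0
```

Run:
```python
from h import *
p,R,s=pose();print(p,s['gripper_width'],s['contact_force'])
y0,z0=p[1],p[2]
for k in range(1,28):
    f=-.95+1.88*k/27; print(k,np.round([(.121+.115*np.sin(f)-y0)/.2,-(.19+.115*np.cos(f)-z0)/.2],3))
```

```text
[0.43544514 0.02600665 0.25278247] 0.03686407638690284 [-0.65617562 -0.64588459 -0.67334604]
1 [ 0.032 -0.052]
2 [ 0.058 -0.082]
3 [ 0.087 -0.11 ]
4 [ 0.117 -0.136]
5 [ 0.149 -0.16 ]
6 [ 0.183 -0.182]
7 [ 0.218 -0.201]
8 [ 0.255 -0.217]
9 [ 0.292 -0.231]
10 [ 0.331 -0.243]
11 [ 0.37  -0.251]
12 [ 0.409 -0.257]
13 [ 0.449 -0.261]
14 [ 0.489 -0.261]
15 [ 0.529 -0.259]
16 [ 0.569 -0.253]
17 [ 0.608 -0.245]
18 [ 0.647 -0.235]
19 [ 0.684 -0.222]
20 [ 0.721 -0.206]
21 [ 0.757 -0.187]
22 [ 0.791 -0.166]
23 [ 0.824 -0.143]
24 [ 0.855 -0.118]
25 [ 0.884 -0.09 ]
26 [ 0.911 -0.061]
27 [ 0.936 -0.03 ]
```

Request:
arm_command --deltas '[{"dp": [0,0.03,-0.03],"roll": 0,"hand": 170},{"dp": [0,0.06,-0.06],"roll": 0,"hand": 170},{"dp": [0,0.09,-0.09],"roll": 0,"hand": 170},{"dp": [0,0.12,-0.115],"roll": 0,"hand": 170},{"dp": [0,0.15,-0.14],"roll": 0,"hand": 170},{"dp": [0,0.18,-0.16],"roll": 0,"hand": 170},{"dp": [0,0.22,-0.18],"roll": 0,"hand": 170},{"dp": [0,0.255,-0.195],"roll": 0,"hand": 170}]'

```text
time: 25.18
tcp_pos: [0.4369, 0.0763, 0.3023]
orientation: [0.003, -0.006, 1.0, -0.001]
contact_force: [1.1, -11.8, 8.7]
gripper_width: 0.0313
gripper_force: 6.0
```

Request:
arm_command --deltas '[{"dp": [0,0.04,-0.015],"roll": 0,"hand": 170},{"dp": [0,0.075,-0.025],"roll": 0,"hand": 170},{"dp": [0,0.115,-0.035],"roll": 0,"hand": 170},{"dp": [0,0.155,-0.04],"roll": 0,"hand": 170},{"dp": [0,0.195,-0.045],"roll": 0,"hand": 170},{"dp": [0,0.235,-0.045],"roll": 0,"hand": 170},{"dp": [0,0.275,-0.04],"roll": 0,"hand": 170},{"dp": [0,0.315,-0.035],"roll": 0,"hand": 170}]'

```text
time: 25.85
tcp_pos: [0.4351, 0.1408, 0.3053]
orientation: [0.001, -0.008, 1.0, 0.0]
contact_force: [0.1, -2.8, 2.5]
gripper_width: 0.0313
gripper_force: 1.3
```

Request:
arm_command --deltas '[{"dp": [0,0.04,0.01],"roll": 0,"hand": 170},{"dp": [0,0.08,0.02],"roll": 0,"hand": 170},{"dp": [0,0.115,0.03],"roll": 0,"hand": 170},{"dp": [0,0.15,0.045],"roll": 0,"hand": 170},{"dp": [0,0.19,0.065],"roll": 0,"hand": 170},{"dp": [0,0.22,0.085],"roll": 0,"hand": 170},{"dp": [0,0.255,0.11],"roll": 0,"hand": 170},{"dp": [0,0.285,0.135],"roll": 0,"hand": 170}]'

```text
time: 26.52
tcp_pos: [0.4339, 0.1976, 0.2762]
orientation: [-0.0, -0.008, 1.0, 0.0]
contact_force: [0.1, -0.9, 0.8]
gripper_width: 0.0308
gripper_force: 0.7
```

Request:
arm_command --deltas '[{"dp": [0,0.03,0.03],"roll": 0,"hand": 170},{"dp": [0,0.06,0.06],"roll": 0,"hand": 170},{"dp": [0,0.085,0.08],"roll": 0,"hand": 170},{"dp": [0,0.085,0.08],"roll": 0,"hand": 170},{"dp": [0,0.085,0.08],"roll": 0,"hand": 170},{"dp": [0,0.085,0.08],"roll": 0,"hand": 170}]'

```text
time: 27.02
tcp_pos: [0.4338, 0.214, 0.2612]
orientation: [0.0, -0.008, 1.0, 0.0]
contact_force: [-1.2, -0.8, -0.3]
gripper_width: 0.0308
gripper_force: 0.0
```

Run:
```python
from h import *
a=snap('scene','scene6');b=snap('side','side6');print(orange(a),orange(b))
A=cv2.imread('pics/scene6.png')[150:290,250:420];B=cv2.imread('pics/side6.png')[110:240,180:350]
cv2.imwrite('pics/sE.png',cv2.resize(np.vstack([A,B]),None,fx=2.2,fy=2.2,interpolation=2))
```

```text
[([381.7, 224.6], 48, np.float64(54.0))] []
```

View pics/sE.png

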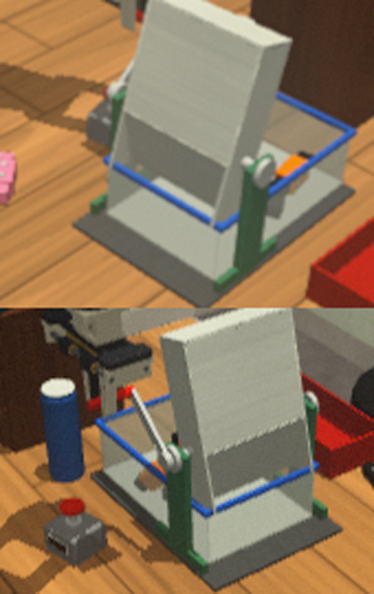

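Request:
arm_command --deltas '[{"dp": [0,-0.05,-0.06],"roll": 0,"hand": 170},{"dp": [0,-0.11,-0.11],"roll": 0,"hand": 170},{"dp": [0,-0.18,-0.155],"roll": 0,"hand": 170},{"dp": [0,-0.25,-0.19],"roll": 0,"hand": 170},{"dp": [0,-0.33,-0.215],"roll": 0,"hand": 170},{"dp": [0,-0.41,-0.23],"roll": 0,"hand": 170},{"dp": [0,-0.49,-0.23],"roll": 0,"hand": 170},{"dp": [0,-0.565,-0.22],"roll": 0,"hand": 170}]'

```text
time: 27.78
tcp_pos: [0.4354, 0.0993, 0.307]
orientation: [0.001, -0.008, 1.0, 0.0]
contact_force: [0.6, -0.0, -0.5]
gripper_width: 0.0306
gripper_force: 0.0
```

Request:
arm_command --deltas '[{"dp": [0,-0.08,0.02],"roll": 0,"hand": 170},{"dp": [0,-0.15,0.05],"roll": 0,"hand": 170},{"dp": [0,-0.22,0.09],"roll": 0,"hand": 170},{"dp": [0,-0.25,0.115],"roll": 0,"hand": 170},{"dp": [0,-0.285,0.14],"roll": 0,"hand": 170},{"dp": [0,-0.31,0.17],"roll": 0,"hand": 170},{"dp": [0,-0.34,0.2],"roll": 0,"hand": 170},{"dp": [0,-0.37,0.225],"roll": 0,"hand": 170}]'

```text
time: 28.45
tcp_pos: [0.4366, 0.0266, 0.2596]
orientation: [0.0, -0.008, 1.0, 0.0]
contact_force: [-0.8, -0.3, 0.3]
gripper_width: 0.0312
gripper_force: 0.0
```

Request:
arm_command --deltas '[{"dp": [0,-0.02,0],"roll": 0,"hand": 150},{"dp": [0,-0.02,0],"roll": 0,"hand": 145},{"dp": [0,0,-0.2],"roll": 0,"hand": 145},{"dp": [0,0,-0.4],"roll": 0,"hand": 145},{"dp": [0,0,-0.5],"roll": 0,"hand": 145},{"dp": [0,-0.2,-0.5],"roll": 0,"hand": 145},{"dp": [0,-0.4,-0.5],"roll": 0,"hand": 145},{"dp": [0,-0.4,-0.5],"roll": 0,"hand": 145}]'

```text
time: 29.12
tcp_pos: [0.4379, -0.0573, 0.3604]
orientation: [0.0, -0.006, 1.0, -0.001]
contact_force: [-0.3, 0.3, 0.7]
gripper_width: 0.0401
gripper_force: 0.0
```

Run:
```python
from h import *
a=snap('scene','scene7');b=snap('side','side7');print(orange(a),orange(b))
A=cv2.imread('pics/scene7.png')[150:290,250:420];B=cv2.imread('pics/side7.png')[110:240,180:350]
cv2.imwrite('pics/sF.png',cv2.resize(np.vstack([A,B]),None,fx=2.2,fy=2.2,interpolation=2))
c=wlook('w10')
h=cv2.cvtColor(c[0],cv2.COLOR_RGB2HSV);m=cv2.inRange(h,(0,180,90),(5,255,255))|cv2.inRange(h,(175,180,90),(180,255,255))
n,l,st,ce=cv2.connectedComponentsWithStats(m);print([(st[i].tolist(),ce[i].round(),won(c,ce[i],.086).round(4),won(c,ce[i],.252).round(4)) for i in range(1,n) if st[i,4]>60])
print(pose()[0])
```

```text
[([381.7, 224.7], 46, np.float64(54.0))] [([268.2, 189.4], 30, np.float64(90.0))]
[([479, 123, 30, 28, 647], array([493., 136.]), array([0.3773, 0.2281, 0.086 ]), array([0.3703, 0.1157, 0.252 ])), ([362, 188, 23, 85, 1421], array([373., 229.]), array([0.5106, 0.0801, 0.086 ]), array([0.4507, 0.0265, 0.252 ]))]
[ 0.43795317 -0.05308136  0.36010254]
```

View pics/sF.png

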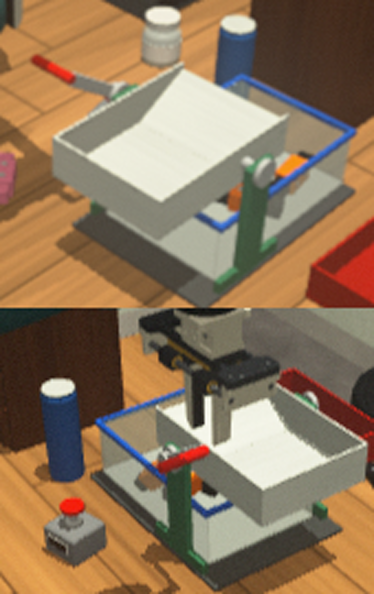

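Request:
arm_command --deltas '[{"dp": [0,0.2,-0.1],"roll": 0,"hand": 255},{"dp": [0,0.4,-0.1],"roll": 0,"hand": 255},{"dp": [0,0.6,-0.1],"roll": 0,"hand": 255},{"dp": [0,0.8,-0.1],"roll": 0,"hand": 255},{"dp": [0,1,-0.1],"roll": 0,"hand": 255},{"dp": [0,1,-0.1],"roll": 0,"hand": 255}]'

```text
time: 29.77
tcp_pos: [0.4334, 0.1536, 0.3797]
orientation: [-0.0, -0.012, 1.0, 0.001]
contact_force: [-0.6, -1.6, -1.0]
gripper_width: 0.0048
gripper_force: 0.0
```

Request:
arm_command --deltas '[{"dp": [0,0.2,0],"roll": 0,"hand": 255},{"dp": [0,0.35,0],"roll": 0,"hand": 255},{"dp": [0,0.42,0],"roll": 0,"hand": 255},{"dp": [0,0.42,0],"roll": 0,"hand": 255},{"dp": [0,0.42,0],"roll": 0,"hand": 255}]'

```text
time: 30.18
tcp_pos: [0.4328, 0.2319, 0.3798]
orientation: [-0.0, -0.009, 1.0, -0.0]
contact_force: [-1.1, 0.1, -0.3]
gripper_width: 0.0007
gripper_force: 0.0
```

Run:
```python
from h import *
c=wlook('w11');p,R,s=pose();print(p,s['gripper_width'])
h=cv2.cvtColor(c[0],cv2.COLOR_RGB2HSV)
m=cv2.inRange(h,(0,180,90),(5,255,255))|cv2.inRange(h,(175,180,90),(180,255,255))
n,l,st,ce=cv2.connectedComponentsWithStats(m);print([(st[i].tolist(),ce[i].round(),won(c,ce[i],.086).round(4)) for i in range(1,n) if st[i,4]>60])
print(coup(c,zt=.05)); print(delta([.377,.228,.15]))
```

```text
[0.43303438 0.23119557 0.37996439] 0.0004652786467988254
[([268, 124, 26, 27, 531], array([281., 137.]), array([0.3774, 0.2301, 0.086 ])), ([44, 184, 33, 79, 1478], array([ 60., 221.]), array([ 0.5068, -0.1   ,  0.086 ]))]
[([303.0, 242.0], 257, [553.0, 264.4], [25.0, 62.0], -89.0)]
([0.28, -0.011, 1.15], 0)
```

View pics/w11.png

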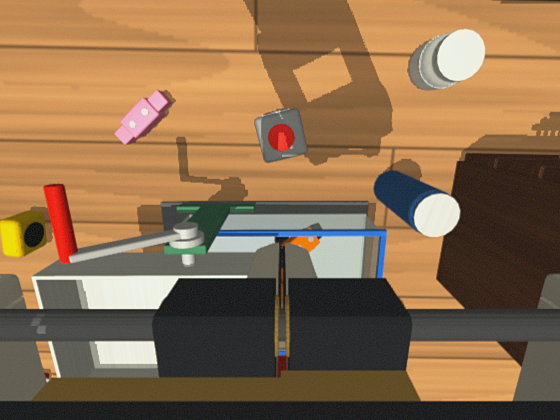

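Request:
arm_command --deltas '[{"dp": [-0.2,0,0],"roll": 0.23,"hand": 255},{"dp": [-0.4,0,0],"roll": 0.46,"hand": 255},{"dp": [-0.6,0,0],"roll": 0.69,"hand": 255},{"dp": [-0.8,0,0],"roll": 0.92,"hand": 255},{"dp": [-0.9,0,0],"roll": 1,"hand": 255},{"dp": [-0.9,0,0],"roll": 1,"hand": 255}]'

```text
time: 30.73
tcp_pos: [0.6166, 0.2321, 0.3777]
orientation: [-0.001, 0.254, 0.967, -0.001]
contact_force: [-0.3, -0.2, -1.1]
gripper_width: 0.0009
gripper_force: 0.0
```

Request:
arm_command --deltas '[{"dp": [0,0,0],"roll": 0.23,"hand": 255},{"dp": [0,0,0],"roll": 0.46,"hand": 255},{"dp": [0,0,0],"roll": 0.69,"hand": 255},{"dp": [0,0,0],"roll": 0.92,"hand": 255},{"dp": [0,0,0],"roll": 1,"hand": 255},{"dp": [0,0,0],"roll": 1,"hand": 255}]'

```text
time: 31.23
tcp_pos: [0.6128, 0.2328, 0.3806]
orientation: [0.0, 0.494, 0.869, 0.0]
contact_force: [-0.7, -0.1, -0.6]
gripper_width: 0.0008
gripper_force: 0.0
```

Request:
arm_command --deltas '[{"dp": [0,0,0],"roll": 0.23,"hand": 255},{"dp": [0,0,0],"roll": 0.46,"hand": 255},{"dp": [0,0,0],"roll": 0.69,"hand": 255},{"dp": [0,0,0],"roll": 0.92,"hand": 255},{"dp": [0,0,0],"roll": 1,"hand": 255},{"dp": [0,0,0],"roll": 1,"hand": 255}]'

```text
time: 31.73
tcp_pos: [0.613, 0.2332, 0.3804]
orientation: [0.0, 0.702, 0.713, 0.0]
contact_force: [0.0, 0.2, -0.7]
gripper_width: 0.0005
gripper_force: 0.0
```

Run:
```python
from h import *
c=wlook('w12');p,R,s=pose();print(p,s['time'])
print(coup(c,zt=.046))
h=cv2.cvtColor(c[0],cv2.COLOR_RGB2HSV)
blk=cv2.inRange(h,(0,0,0),(180,255,60)); blk[285:]=0
n,l,st,ce=cv2.connectedComponentsWithStats(blk);print('black',[(st[i].tolist(),won(c,ce[i],.04)[:2].round(3)) for i in range(1,n) if st[i,4]>60])
b=cv2.inRange(h,(105,200,120),(125,255,255));print('rim',cv2.boundingRect(b[:285]))
```

```text
[0.61304423 0.23321632 0.38031641] 31.7833
[([310.0, 112.0], 203, [661.0, 324.8], [32.0, 56.0], -81.7), ([270.0, 161.0], 1614, [602.4, 247.2], [60.0, 170.0], -18.7)]
black [([508, 0, 52, 48, 1937], array([0.963, 0.45 ])), ([508, 52, 52, 65, 2158], array([0.983, 0.371])), ([225, 123, 18, 14, 108], array([0.536, 0.297])), ([237, 161, 23, 23, 345], array([0.559, 0.231])), ([279, 173, 15, 18, 178], array([0.62 , 0.217])), ([402, 227, 51, 58, 1190], array([0.866, 0.093])), ([0, 240, 32, 45, 111], array([0.157, 0.07 ])), ([279, 246, 2, 39, 78], array([0.612, 0.069])), ([371, 249, 9, 27, 114], array([0.776, 0.074])), ([191, 254, 9, 21, 77], array([0.467, 0.066])), ([176, 278, 100, 7, 641], array([0.519, 0.036])), ([288, 278, 101, 7, 644], array([0.714, 0.039]))]
rim (196, 57, 174, 142)
```

Run:
```python
from h import *
im=cv2.imread('pics/w12.png');h=cv2.cvtColor(im,cv2.COLOR_BGR2HSV)[57:200,196:370]
m=cv2.inRange(h,(6,150,40),(20,255,255))
r=cv2.inRange(h,(0,0,0),(180,255,50))
f=np.where(m>0,'O',np.where(r>0,'#',np.where(h[...,1]<60,'.','-')))
for row in f[36:140:3,8:135:2]: print(''.join(row))
```

```text
-.................................................-OOOOOO---O...
-................................................O----------O...
-................................................-O---------O...
-................................................-O----------...
-.................................................OOO---------..
-.................................................OOO--------O..
--................................................OOO--------O..
--................................................-OO--------O..
--................................................-OO--------O..
--.................................................OO---------..
--.............#...................................OO----------.
--...........#####.................................OO---------O.
--.........######OO#...............................OO---OOOOO-..
--.........####OOOOO.................................-..........
--..........OOOOOOOOO-..........................................
---........OOO..OOOOOOO.........................................
---.......OOO...OOOOOOOO....................................
[... 474 characters left out ...]
OOOOO#######OO...-----------O....OOOOOO-------O...
.---..........-OO##########O..-OOOOOOOOOOOO-OOOOOOOOOOOOOOOOOO##
----.............##########OOOOOOOOOOOO-...OOOOOOOOOOOOO...OOO##
----..............##########OOOOO-.......##OOOOOOOOOOOOO-.OOOO-.
----..............##########..........######OOO-..OOOOOOOOOOOO-.
O---...............#######............######OOOO..OOOOOOOOO-....
O---..................#...............#######OOOOOOOOOO-........
O---...................................######-OOOOO-............
O---....................................##....--................
O.---...........................................................
O.---...........................................................
```

Request:
arm_command --deltas '[{"dp": [0,-0.2,0],"roll": 0,"hand": 255},{"dp": [0,-0.4,0],"roll": 0,"hand": 255},{"dp": [0,-0.6,0],"roll": 0,"hand": 255},{"dp": [0,-0.8,0],"roll": 0,"hand": 255},{"dp": [0,-1,0],"roll": 0,"hand": 255},{"dp": [0,-1,0],"roll": 0,"hand": 255},{"dp": [0,-1,0],"roll": 0,"hand": 255}]'

```text
time: 32.37
tcp_pos: [0.4119, 0.2304, 0.3812]
orientation: [0.001, 0.7, 0.714, 0.002]
contact_force: [0.6, 1.6, 0.1]
gripper_width: 0.0003
gripper_force: 0.0
```

Run:
```python
from h import *
p,R,s=pose();print(p,s['gripper_width'],delta([.377,.229,.2]),delta([.377,.229,.115]))
```

```text
[0.41193254 0.23035696 0.38124451] 0.0003257735956097974 ([-0.004, -0.177, 0.906], 0) ([-0.005, -0.179, 1.331], 0)
```

Request:
arm_command --deltas '[{"dp": [0,-0.18,0],"roll": 0,"hand": 255},{"dp": [0,-0.18,0.2],"roll": 0,"hand": 255},{"dp": [0,-0.18,0.4],"roll": 0,"hand": 255},{"dp": [0,-0.18,0.6],"roll": 0,"hand": 255},{"dp": [0,-0.18,0.8],"roll": 0,"hand": 255},{"dp": [0,-0.18,0.9],"roll": 0,"hand": 255},{"dp": [0,-0.18,0.9],"roll": 0,"hand": 255}]'

```text
time: 32.95
tcp_pos: [0.3767, 0.2291, 0.1948]
orientation: [-0.001, 0.701, 0.713, -0.003]
contact_force: [-0.5, -0.2, -0.8]
gripper_width: 0.0006
gripper_force: 0.0
```

Request:
arm_command --deltas '[{"dp": [0,0,0.15],"roll": 0,"hand": 255},{"dp": [0,0,0.3],"roll": 0,"hand": 255},{"dp": [0,0,0.42],"roll": 0,"hand": 255},{"dp": [0,0,0.42],"roll": 0,"hand": 255},{"dp": [0,0,0.42],"roll": 0,"hand": 255}]'

```text
time: 33.37
tcp_pos: [0.378, 0.23, 0.1169]
orientation: [-0.0, 0.701, 0.713, -0.0]
contact_force: [0.4, -0.8, 0.5]
gripper_width: 0.0002
gripper_force: 0.0
```

Request:
arm_command --deltas '[{"dp": [0,0,0.03],"roll": 0,"hand": 255},{"dp": [0,0,0.06],"roll": 0,"hand": 255},{"dp": [0,0,0.09],"roll": 0,"hand": 255},{"dp": [0,0,0.11],"roll": 0,"hand": 255},{"dp": [0,0,0.11],"roll": 0,"hand": 255},{"dp": [0,0,0.11],"roll": 0,"hand": 255}]'

```text
time: 33.87
tcp_pos: [0.3781, 0.2303, 0.0946]
orientation: [0.0, 0.701, 0.713, 0.001]
contact_force: [1.6, 0.6, 6.8]
gripper_width: 0.0003
gripper_force: 3.3
```

Request:
arm_command --deltas '[{"dp": [0,0,0.01],"roll": 0,"hand": 255},{"dp": [0,0,0.02],"roll": 0,"hand": 255},{"dp": [0,0,0.025],"roll": 0,"hand": 255},{"dp": [0,0,0.025],"roll": 0,"hand": 255},{"dp": [0,0,0.025],"roll": 0,"hand": 255}]'

```text
time: 34.28
tcp_pos: [0.3781, 0.2303, 0.0902]
orientation: [0.0, 0.701, 0.713, 0.001]
contact_force: [0.4, -0.9, 11.7]
gripper_width: 0.0005
gripper_force: 5.7
```

Request:
arm_command --deltas '[{"dp": [0,0,0.004],"roll": 0,"hand": 255},{"dp": [0,0,0.004],"roll": 0,"hand": 255},{"dp": [0,0,0.004],"roll": 0,"hand": 255}]'

```text
time: 34.53
tcp_pos: [0.3781, 0.2304, 0.0901]
orientation: [0.0, 0.701, 0.713, 0.001]
contact_force: [-4.1, -2.5, 21.2]
gripper_width: 0.0005
gripper_force: 10.0
```

Request:
arm_command --deltas '[{"dp": [0,0,-0.1],"roll": 0,"hand": 255},{"dp": [0,0,-0.2],"roll": 0,"hand": 255},{"dp": [0,0,-0.4],"roll": 0,"hand": 255},{"dp": [0,0,-0.6],"roll": 0,"hand": 255},{"dp": [0,0,-0.8],"roll": 0,"hand": 255},{"dp": [0,0,-0.8],"roll": 0,"hand": 255},{"dp": [0,0,-0.8],"roll": 0,"hand": 255}]'

```text
time: 35.12
tcp_pos: [0.3779, 0.2303, 0.2503]
orientation: [0.0, 0.701, 0.713, 0.002]
contact_force: [0.4, -0.3, -0.0]
gripper_width: 0.0007
gripper_force: 0.0
```

Run:
```python
from h import *
a=snap('scene','scene9');b=snap('side','side9');print(orange(a),orange(b),pose()[0])
print(cv2.absdiff(cv2.imread('pics/scene9.png')[190:250,270:330],cv2.imread('pics/scene7.png')[190:250,270:330]).mean())
print(job.job_done())
```

```text
[([381.7, 224.7], 46, np.float64(54.0))] [([268.2, 189.5], 28, np.float64(90.0))] [0.37718934 0.22991004 0.24718974]
5.968703703703704
the job is handed in; nothing more can be done
None
```

I handed the job in at about 35 s: the four orange couplers I could find were loaded and tipped into the clear box, the pan is back level, and the plunger was pressed to its stop and released. The hand-in gave no verdict, so I don't know the score.

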